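# Set the vacuum pump to full suction and start it

### The arm

A 7-joint arm with a two-finger parallel gripper is mounted at the origin on the work surface; the furniture and walls round the work are solid. World frame = base frame: x ahead of the robot, y to its left, z up, the work surface at z = 0. Lengths are in m, angles in rad, forces in N, time in s.
With the tool pointing down it reaches from about 0.425 to 0.95 m from the base axis. Payload 4.7 kg.
Tool frame: the origin (TCP) lies between the finger pads; the fingertips stand 17 mm ahead of it and the grasp point (between the pads) lies 2 mm behind it; z points along the fingers, y is the direction in which the jaws open and shut (so a half turn about z gives the same grasp; the last joint's range is limited). The gripper opens to 85 mm and grips with 20 to 120 N. Pads are 22 mm wide; open, the fingers measure 114 mm over their backs; the gripper's body (76 mm by 85 mm) begins 54 mm behind the grasp point. The pads swing forward as they close: fully open they stand 13 mm farther back than shut.
Start: joints at [-1.172, 0.469, -0.049, 1.532, 0.024, 1.141, -0.082], TCP at [0.28, 0.614, 0.248] pointing down, gripper open.
Joint ranges: [-2.59, 2.59], [-0.33, 1.99], [-1.39, 1.29], [0.1, 2.45], [-1.04, 4.18], [0.21, 1.99], [-2.66, 2.66]. Speed limits (rad/s): [2.57, 2.57, 3.14, 3.14, 3.14, 3.14, 3.14].

### API

Orientations are given as [roll, pitch, yaw] about the fixed x, y, z axes, in that order (R = Rz(yaw) Ry(pitch) Rx(roll)).
In Python, from cell import manip, jaws, get_state, vision, job gives the robot as it stands. The module is installed in compiled form; this text tells all that it offers. Calls block until the motion is done:
- manip.goto(position, orientation): joint-space move of the TCP to a pose.
- manip.servo_line(position, ori=None, vel=0.15): straight line of the TCP; ori=None keeps the orientation; vel is the mean speed in m/s.
- manip.move_joints(angles): joint-space move.
- jaws.grip(opening, effort=None): finger opening in m; effort is the grip in N (None keeps the last); returns when the fingers have stopped.
- manip.hold(seconds).
- manip.inverse_kinematics(position, orientation): joint angles nearest the present ones, or None.
- get_state(): the state.
- vision.snapshot(name): name is "side" or "top" or "wrist"; returns the picture (480x640x3 uint8, red, green, blue); there is no depth.
- vision.camera_params(name): a dict with "intrinsics" (3x3 intrinsics, pixels), "R" (3x3) and "t" (3): a world point X has camera coordinates R X + t; the wrist camera has in their place "tool_from_camera" (4x4, takes a point from camera to tool coordinates, whose origin is the TCP and whose axes are the flange's). Camera axes: x right, y down, z forward; pixel columns grow to the right and rows downward; lengths in m; the calibration is good to about 2 mm. The wrist camera is an equidistant fisheye: a pixel r from the principal point sees the ray r / f radians off the axis. A picture is of the moment at which its call begins: read the wrist's pose just before it. camera_params takes no time and is no camera call.
A pose or a line that the arm cannot do raises manip.PlanningError and nothing moves.
- job.sign_off(): hands the job in, once; it reports no verdict.
Trained networks look in the newest picture that a camera, given by its name, has taken for a name from the list of things; names that differ only in an ending like _2 or _b are one class to them, and where a whole thing is asked for, a point or a joint stands for the part that bears it (a point fixed in the world has none). Each returns a list of dicts, best first, with "conf" (0 to 1); they miss things now and then, are a little off and sometimes report something else, mostly with a low value. They report only what shows in the picture. A call takes as long as a camera call.
- vision.silhouettes(camera, query): "region" (480x640 bool, what is visible of it) and "extent" ([left, top, right, bottom] in pixels, round what is visible of it).
The state is a dict: "t": time; "qpos": joint angles; "joint_velocities": joint speeds; "effort": joint torques, N m; "eef_pos": TCP position; "orientation": TCP orientation; "contact_force": force on the tool from outside, world axes, zero at the start; "wrist_torque": the same for the moment, N m; "grip_width": finger opening in m.
Only numpy, scipy, OpenCV 4.12 (cv2) and the standard library are available. Lean on these libraries where they do the work, as an engineer would, in place of code of your own. Each camera call takes 0.05 s, during which the arm holds its last target.

### The job

Set the bench vacuum pump to full suction: with closed fingertips or the outside of the fingers, push its lever from the off end of the slot, on past the first notch, all the way to the second stop at the far end of the slot, so that it stays there by itself. Then press the large round start button fully down, let it come up again, and move clear. Do not pinch the lever, do not press the start button before the lever is at its second stop, do not press the small button, and leave the things standing around the pump where they are.

Things in the scene. Friction and masses are not known exactly. Their poses are not given: they have to be found in the camera images.
- pump: Vacuum pump unit, a grey box with aluminium top, 150 (its x) x 240 (its y) x 70 mm high, screwed down: it does not move. Origin: centre of its underside, on the table; z up. Its +y is the way to push the lever. Round gauge and vent slits on its -x face (robot side). Start button at x -42, y -72 mm, small button at x -42, y +28 mm. A hose spigot stands out 32 mm from the +x face at y +70 mm.
- lever (a joint): Lever angle, rad: 0 = off (leans 0.45 to the pump's -y), about 0.41 to 0.49 = first notch (upright), 0.9 = second stop (leans 0.45 to +y, solid stop). Spring detent with crests at about 0.21 and 0.69: pushed over a crest the lever snaps on to the next position and stays; let go short of it, it falls back. Each crest takes about 7 N at the grip. Starts off, or within 0.06 of it.
- lever_axis (a point): The lever's pivot inside the pump, at x +35, y 0, z +20 mm of the pump; the lever turns about a level axis along the pump's x. Above it a steel gate plate (50 x 100 mm, 72 mm above the table) has a dark slot along y with three round lobes: -y end = off, middle = first notch (one punch mark beside it), +y end = second stop (two punch marks). Axes as the pump's.
- lever_grip (a point): Middle of the lever's black grip, 110 mm from the pivot; z along the lever, away from the pump. The grip is a round tapered knob 50 mm long, up to 28 mm in diameter, on a 12 mm round steel stem, and ends 25 mm beyond this point. Grip top about 142 mm above the table at either end of the swing, 155 mm when upright.
- start_top (a point): Centre of the top of the large round black start button (36 mm in diameter), pointing straight up, about 88 mm above the table. Spring-loaded, comes up by itself.
- start (a joint): Travel of the start button in m: 0 = up, 0.006 = fully down, which takes about 5 N.
- bleed_top (a point): Centre of the top of the small round black button (18 mm in diameter) on the same panel, 100 mm from the start button toward the pump's +y. Not to be pressed.
- bleed (a joint): Travel of the small button in m: 0 = up, 0.006 = fully down.
- spice_a: Spice jar standing loose behind the pump, 44 mm in diameter, 100 mm high. Origin: centre of its underside. To be left alone.
- small_bowl: Small white bowl standing loose behind the pump, 101 mm in diameter, 45 mm high. Origin: centre of its underside. To be left alone.
- bone_tweezers: Steel tweezers, 116 x 15 x 9 mm, lying loose on the table in front of the pump. Origin: centre of their underside, long way along their x. To be left alone.

How it is judged:
By the outcome, as a careful person would: the job done as asked, in the order asked, and still so for the second after the job is handed in, with the robot touching nothing.
It also fails if it takes over 45 s, if anything falls off the work surface, if the arm or the gripper's body presses on something with over 40 N, if the wrist force passes 120 N, or if a joint passes its speed limit or range.

## Working session

There is one attempt and no reset: what is moved stays moved. The work goes in short steps, each a Python script; the robot and the scene stay as the last script left them, time stands still between calls to the robot, and variables do not carry over. Pictures are saved under pics/ and viewed, and the job is handed in when it is done.

```bash
mkdir -p pics; python3 - <<'E'
from cell import manip, jaws, get_state, vision, job
import cv2, numpy as np
s=get_state(); print(s['t'],s['eef_pos'],s['orientation'],s['grip_width'])
for c in ['side','top','wrist']:
    im=vision.snapshot(c); cv2.imwrite(f'pics/{c}0.png',im[:,:,::-1])
    p=vision.camera_params(c); print(c,{k:np.round(v,4).tolist() for k,v in p.items() if not isinstance(v,str)})
    if c!='wrist':
        for q in ['pump','lever_grip','start_top','bleed_top','spice_a','small_bowl','bone_tweezers','lever']:
            for r in vision.silhouettes(c,q)[:2]:
                ys,xs=np.nonzero(r['region']); print(c,q,round(r['conf'],2),r['extent'],xs.mean().round(1),ys.mean().round(1),len(xs))
E
```

```text
0.0 [0.27976621 0.61367918 0.24726576] [-3.13963592e+00  4.40544059e-05  2.71387859e+00] 0.08535411522558618
side {'intrinsics': [[480.019, 0.0, 325.9282], [0.0, 480.019, 244.8669], [0.0, 0.0, 1.0]], 'R': [[0.9876, -0.1552, 0.0224], [-0.0819, -0.6327, -0.7701], [0.1337, 0.7587, -0.6376]], 't': [-0.6008, 0.1173, 0.8522]}
side pump 0.8 [220.6, 222.2, 353.7, 350.4] 287.2 281.9 10521
side start_top 0.61 [270.8, 284.8, 290.8, 302.1] 280.9 291.8 330
side spice_a 0.63 [377.6, 245.4, 408.3, 302.0] 392.5 276.5 1337
side small_bowl 0.82 [328.6, 220.8, 373.7, 259.8] 349.6 240.8 1543
side bone_tweezers 0.87 [178.8, 322.2, 243.5, 333.7] 208.8 327.2 406
side bone_tweezers 0.72 [274.5, 280.2, 291.4, 302.3] 281.1 291.3 330
side lever 0.59 [305.8, 242.6, 324.4, 270.8] 313.8 253.0 343
top {'intrinsics': [[480.0063, 0.0, 317.7347], [0.0, 480.0063, 244.9062], [0.0, 0.0, 1.0]], 'R': [[0.0165, -0.9999, 0.0043], [-0.9821, -0.017, -0.1876], [0.1877, -0.0011, -0.9822]], 't': [-0.0153, 0.615, 0.8436]}
top pump 0.57 [253.2, 232.2, 402.4, 358.8] 326.1 292.3 10968
top pump 0.39 [248.1, 194.9, 303.1, 244.0] 276.4 218.5 2136
top lever_grip 0.54 [329.2, 249.8, 358.6, 269.6] 343.6 260.6 322
top start_top 0.66 [362.5, 287.3, 379.9, 306.4] 372.9 297.4 281
top bleed_top 0.43 [319.2, 314.2, 327.0, 324.4] 320.9 317.8 59
top small_bowl 0.6 [248.1, 191.6, 300.6, 244.4] 276.5 218.5 2167
top bone_tweezers 0.57 [361.1, 336.1, 366.4, 356.5] 362.5 341.7 22
top lever 0.65 [328.5, 250.9, 355.3, 271.5] 345.3 259.9 317
wrist {'intrinsics': [[371.6483, 0.0, 322.1461], [0.0, 371.6483, 237.0528], [0.0, 0.0, 1.0]], 'tool_from_camera': [[-0.0008, -0.9654, -0.2607, 0.0646], [1.0, -0.0009, 0.0004, -0.0023], [-0.0006, -0.2607, 0.9654, -0.1243], [0.0, 0.0, 0.0, 1.0]]}
```

View pics/side0.png

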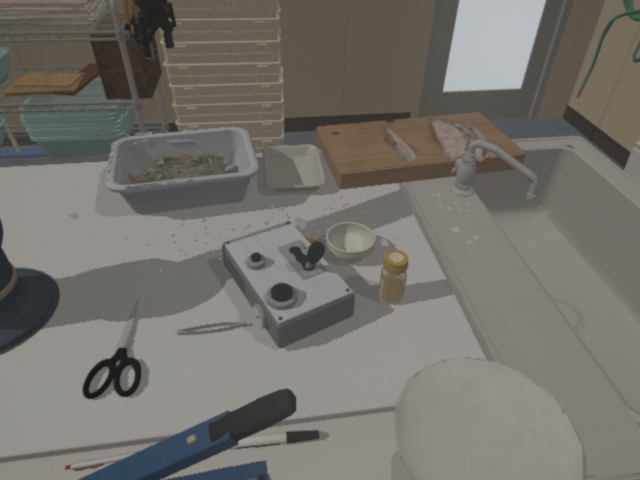

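View pics/top0.png

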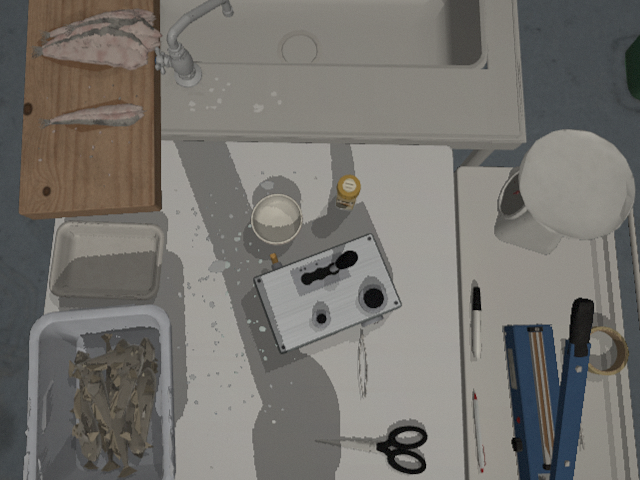

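```bash
cat > h.py <<'E'
from cell import manip, jaws, get_state, vision, job
import cv2, numpy as np
from scipy.optimize import least_squares
from scipy.spatial.transform import Rotation as Ro
def proj(c,X):
    p=vision.camera_params(c); q=(np.asarray(p['R'])@np.atleast_2d(X).T).T+np.asarray(p['t'])
    K=np.asarray(p['intrinsics']); u=(K@q.T).T; return u[:,:2]/u[:,2:]
def backp(c,uv,z):
    p=vision.camera_params(c);R=np.asarray(p['R']);t=np.asarray(p['t'])
    d=R.T@np.linalg.inv(p['intrinsics'])@np.array([uv[0],uv[1],1.]); o=-R.T@t
    return o+d*(z-o[2])/d[2]
def P(pose,l): # pump local->world
    x,y,a=pose; l=np.atleast_2d(l); c,s=np.cos(a),np.sin(a)
    return np.c_[x+c*l[:,0]-s*l[:,1], y+s*l[:,0]+c*l[:,1], l[:,2]]
def grip(th,r=.11): # lever local
    a=th-0.45; return [.035, r*np.sin(a), .02+r*np.cos(a)]
E
python3 - <<'E'
from h import *
for n,uv in dict(start=(373,297,.088),bleed=(321,318,.084),c1=(254,279,.07),c2=(370,235,.07),c3=(401,304,.07),c4=(282,352,.07)).items(): print('top',n,backp('top',uv[:2],uv[2]).round(4))
for n,uv in dict(start=(282,291,.088),bleed=(256,259,.084),c1=(223,240,.07),c2=(300,226,.07),c3=(350,293,.07),c4=(277,322,.07)).items(): print('side',n,backp('side',uv[:2],uv[2]).round(4))
for c,b in dict(top=(235,220,415,360),side=(210,210,370,355)).items():
    im=cv2.imread(f'pics/{c}0.png')[b[1]:b[3],b[0]:b[2]]; cv2.imwrite(f'pics/{c}0z.png',cv2.resize(im,None,fx=4,fy=4,interpolation=cv2.INTER_CUBIC))
E
```

```text
top start [ 0.5168 -0.1048  0.088 ]
top bleed [ 0.4785 -0.0128  0.084 ]
top c1 [0.5475 0.1106 0.07  ]
top c2 [ 0.6334 -0.1019  0.07  ]
top c3 [ 0.5065 -0.1576  0.07  ]
top c4 [0.4181 0.0554 0.07  ]
side start [ 0.5168 -0.1076  0.088 ]
side bleed [ 0.4784 -0.0182  0.084 ]
side c1 [0.4188 0.0606 0.07  ]
side c2 [0.5683 0.0856 0.07  ]
side c3 [ 0.6306 -0.1096  0.07  ]
side c4 [ 0.5041 -0.157   0.07  ]
```

View pics/top0z.png

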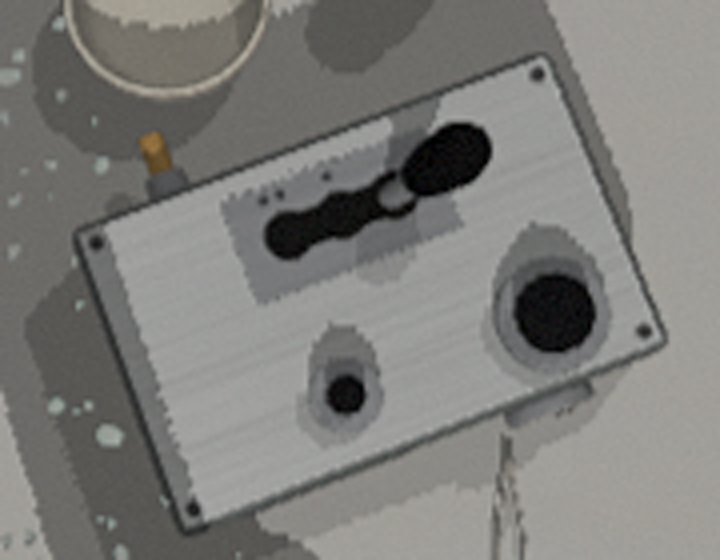

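View pics/side0z.png

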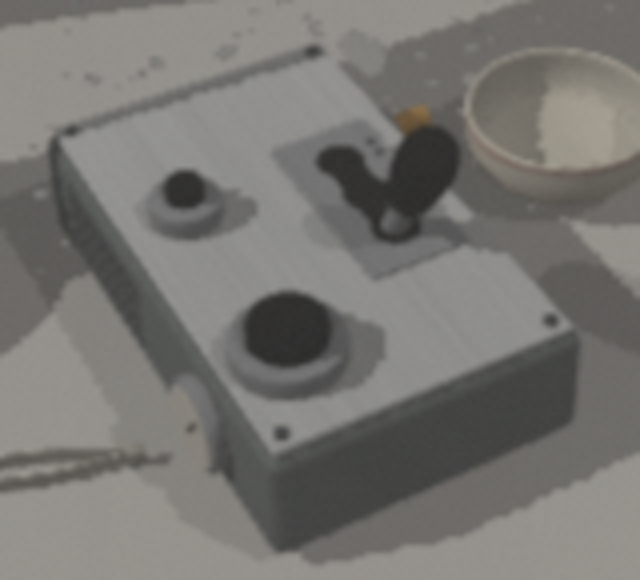

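```bash
python3 - <<'E'
from h import *
L=np.array([[.075,.12,.07],[.075,-.12,.07],[-.075,-.12,.07],[-.075,.12,.07],[-.042,-.072,.088],[-.042,.028,.084]])
T=np.array([[254.2,278.8],[371.2,233.8],[401.5,305.5],[281.8,353.3],[373.8,298.3],[321.5,318.5]])
S=np.array([[289.5,221.8],[354,294],[280,323.8],[224.5,245],[282,292],[256,257]])
W=np.array([1,1,1,1,1.5,1])[:,None]
def f(p,cs='ts'):
    r=[]
    if 't' in cs:r.append(((proj('top',P(p,L))-T)*W).ravel())
    if 's' in cs:r.append(((proj('side',P(p,L))-S)*W).ravel())
    return np.concatenate(r)
for cs in ['t','s','ts']:
    r=least_squares(f,[.53,-.02,.4],args=(cs,),loss='soft_l1'); print(cs,r.x.round(4)); print(f(r.x,cs).reshape(-1,2).round(1).tolist())
p=r.x; np.save('pose.npy',p)
for th in [0,.06,.45,.9]:
    g=P(p,grip(th)); e=P(p,grip(th,.135)); print(th,g.round(4),e.round(3),proj('top',g),proj('side',g))
print(P(p,L[4:]).round(4))
E
```

```text
t [ 0.526  -0.0236  0.3967]
[[-3.1, -0.6], [0.6, -3.0], [2.7, 0.4], [-1.4, 3.1], [0.1, -0.5], [0.2, 0.7]]
s [ 0.5281 -0.0274  0.393 ]
[[0.6, -3.1], [3.4, -1.7], [-2.0, 3.0], [-4.7, -2.8], [0.2, 0.1], [0.1, 1.8]]
ts [ 0.5273 -0.0246  0.3933]
[[-2.5, -1.5], [1.4, -3.6], [3.2, -0.1], [-1.0, 2.2], [0.9, -1.3], [0.6, -0.1], [0.1, -3.9], [2.6, -2.9], [-2.7, 1.7], [-5.1, -3.7], [-0.7, -1.7], [-0.4, 0.8]]
0 [[ 0.578  -0.0554  0.119 ]] [[ 0.582 -0.065  0.142]] [[346.55482928 259.85063865]] [[314.86908945 252.77265793]]
0.06 [[ 0.5757 -0.0498  0.1217]] [[ 0.579 -0.059  0.145]] [[343.43645679 260.86856247]] [[313.07960541 249.56342114]]
0.45 [[ 0.5596 -0.0112  0.13  ]] [[ 0.56  -0.011  0.155]] [[321.07085518 268.99988166]] [[300.98540317 232.50182579]]
0.9 [[0.5413 0.033  0.119 ]] [[0.537 0.043 0.142]] [[295.23081778 279.98188318]] [[288.21802046 223.13708477]]
[[ 0.5161 -0.1072  0.088 ]
 [ 0.4778 -0.0149  0.084 ]]
```

```bash
python3 - <<'E'
from h import *
p=np.load('pose.npy'); yaw=p[2]+np.pi/2; o=[np.pi,0,yaw]
jaws.grip(0.0,40)
a=P(p,[.035,-.107,.25])[0]; 
print(manip.inverse_kinematics(a,o))
manip.goto(a,o)
b=P(p,[.035,-.107,.129])[0]
print(get_state()['t'])
manip.servo_line(b,vel=.12)
s=get_state(); print(s['t'],s['eef_pos'],b,s['orientation'],s['grip_width'],s['contact_force'])
for c in ['side','top']:
    im=vision.snapshot(c); cv2.imwrite(f'pics/{c}1.png',im[:,:,::-1])
b=dict(side=(210,200,370,320),top=(235,200,435,350))
ims=[cv2.resize(cv2.imread(f'pics/{c}1.png')[v[1]:v[3],v[0]:v[2]],(400,300)) for c,v in b.items()]
cv2.imwrite('pics/z1.png',np.hstack(ims))
E
```

```text
[-0.33333229  0.40110088  0.60125526  1.71950575 -0.25060694  1.09863786
  0.7391769 ]
4.5083
5.6667 [ 0.60126752 -0.11024106  0.12983022] [ 0.60065083 -0.11003557  0.129     ] [3.14009433e+00 8.03624352e-04 1.96401764e+00] -8.336230618652947e-05 [-0.0556506   0.41510069 -0.31720991]
```

View pics/z1.png

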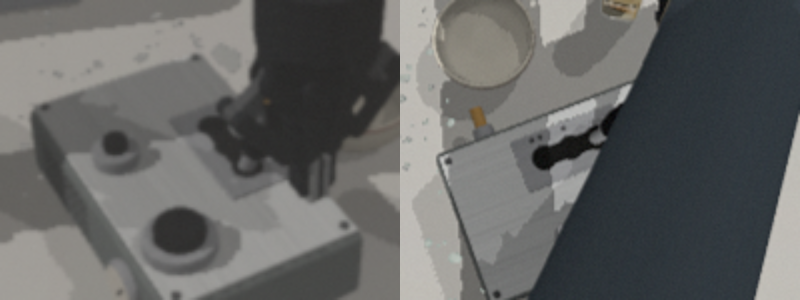

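```bash
python3 - <<'E'
from h import *
p=np.load('pose.npy'); d=np.array([-np.sin(p[2]),np.cos(p[2]),0]); ex=np.array([np.cos(p[2]),np.sin(p[2]),0])
z=.129
y=-.107
ys=[-.085,-.075]+list(np.arange(-.068,.0201,.006))
for y in ys:
    manip.servo_line(P(p,[.035,y,z])[0],vel=.05)
    s=get_state(); F=s['contact_force']; yl=(s['eef_pos'][:2]-p[:2])@d[:2]
    print(round(s['t'],2),'cmd face',round(y+.011,4),'act',round(yl+.011,4),'F',round(F@d,1),round(F@ex,1),round(F[2],1))
    if abs(F@d)>25: print('stop');break
E
```

```text
6.36 cmd face -0.074 act -0.0738 F -0.6 0.2 -0.6
6.71 cmd face -0.064 act -0.0641 F -1.2 0.6 0.9
7.0 cmd face -0.057 act -0.0583 F -4.7 -0.6 3.1
7.27 cmd face -0.051 act -0.0517 F -4.8 1.4 3.4
7.53 cmd face -0.045 act -0.0435 F -0.5 0.2 0.6
7.8 cmd face -0.039 act -0.0374 F 0.0 0.2 0.3
8.07 cmd face -0.033 act -0.0322 F 1.2 -0.1 0.8
8.33 cmd face -0.027 act -0.0265 F -0.2 0.4 -0.3
8.6 cmd face -0.021 act -0.0205 F 0.8 0.3 -0.6
8.87 cmd face -0.015 act -0.0146 F 0.0 1.1 0.0
9.13 cmd face -0.009 act -0.0085 F -0.2 0.4 -0.5
9.4 cmd face -0.003 act -0.0033 F -2.4 -0.8 -0.1
9.67 cmd face 0.003 act 0.0028 F -2.3 -0.7 0.2
9.93 cmd face 0.009 act 0.01 F 0.4 0.4 -0.8
10.2 cmd face 0.015 act 0.0162 F -0.1 -0.1 0.2
10.47 cmd face 0.021 act 0.0217 F -0.5 0.2 -0.5
10.73 cmd face 0.027 act 0.0275 F -0.1 0.5 -0.4
```

```bash
python3 - <<'E'
from h import *
p=np.load('pose.npy'); d=np.array([-np.sin(p[2]),np.cos(p[2]),0]); ex=np.array([np.cos(p[2]),np.sin(p[2]),0])
z=.129
for y in np.arange(.0185,.030,.002):
    manip.servo_line(P(p,[.035,y,z])[0],vel=.03)
    s=get_state(); F=s['contact_force']; yl=(s['eef_pos'][:2]-p[:2])@d[:2]
    print(round(s['t'],2),'cmd face',round(y+.011,4),'act',round(yl+.011,4),'F',round(F@d,1),round(F@ex,1),round(F[2],1))
    if abs(F@d)>5: print('stop');break
manip.servo_line(P(p,[.035,y-.035,z])[0],vel=.12)
manip.servo_line(P(p,[.035,y-.035,.20])[0],vel=.15)
manip.servo_line(P(p,[-.042,-.072,.15])[0],vel=.15)
s=get_state(); print(s['t'],s['contact_force'],s['eef_pos'])
T=np.eye(4);T[:3,:3]=Ro.from_euler('xyz',s['orientation']).as_matrix();T[:3,3]=s['eef_pos']
for c in ['side','top','wrist']:
    im=vision.snapshot(c); cv2.imwrite(f'pics/{c}2.png',im[:,:,::-1])
    if c!='wrist':
      for r in vision.silhouettes(c,'lever_grip')[:2]: print(c,r['conf'],r['extent'])
for th in [.45,.9]:print(th,proj('side',P(p,grip(th))),proj('side',P(p,grip(th,.135))))
b=dict(side=(210,200,370,320))
cv2.imwrite('pics/z2.png',np.hstack([cv2.resize(cv2.imread('pics/side2.png')[200:320,210:370],(400,300)),cv2.resize(cv2.imread('pics/wrist2.png'),(400,300))]))
E
```

```text
10.98 cmd face 0.0295 act 0.0296 F 0.1 0.6 0.4
11.23 cmd face 0.0315 act 0.0316 F 0.0 0.2 -0.5
11.48 cmd face 0.0335 act 0.033 F -1.6 -0.4 0.1
11.73 cmd face 0.0355 act 0.0334 F -5.7 0.3 -0.5
stop
13.6833 [ 0.05741147 -0.3006287  -0.68891632] [ 0.51672986 -0.10660281  0.15008282]
side 0.61 [217.9, 235.6, 358.2, 349.2]
top 0.62 [282.8, 270.7, 309.8, 285.2]
0.45 [[300.98540317 232.50182579]] [[300.82892367 220.98729703]]
0.9 [[288.21802046 223.13708477]] [[285.03646161 210.01827391]]
```

View pics/z2.png

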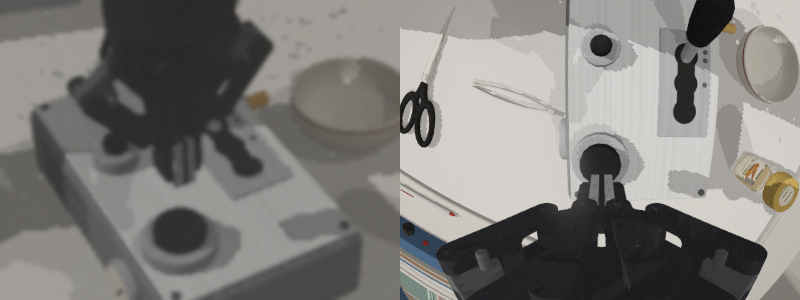

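```bash
python3 - <<'E'
from h import *
p=np.load('pose.npy')
for tz in [.094]+list(np.arange(.090,.0765,-.001)):
    manip.servo_line(P(p,[-.042,-.072,tz+.017])[0],vel=.04 if tz<.093 else .1)
    s=get_state(); F=s['contact_force']
    print(round(s['t'],2),'tip cmd',round(tz,4),'act',round(s['eef_pos'][2]-.017,4),'F',F.round(1))
    if F[2]>12: print('stop');break
manip.hold(.2); s=get_state(); print(s['eef_pos'][2]-.017,s['contact_force'])
vs=vision.snapshot('side'); cv2.imwrite('pics/side3.png',vs[:,:,::-1])
E
```

```text
14.47 tip cmd 0.094 act 0.0939 F [ 0.5 -0.4 -0.1]
14.72 tip cmd 0.09 act 0.0906 F [ 0.5 -0.7  2.5]
14.97 tip cmd 0.089 act 0.0895 F [ 1.4 -1.   2.6]
15.22 tip cmd 0.088 act 0.0883 F [ 2.4 -2.   3.6]
15.47 tip cmd 0.087 act 0.0872 F [ 2.6 -2.1  5.1]
15.72 tip cmd 0.086 act 0.0862 F [ 3.  -1.4  5. ]
15.97 tip cmd 0.085 act 0.086 F [ 1.2 -0.7 11.6]
16.23 tip cmd 0.084 act 0.0858 F [-0.7 -0.6 18.9]
stop
0.08581899622861008 [-0.73902634 -0.63909043 19.62095715]
```

```bash
python3 - <<'E'
from h import *
p=np.load('pose.npy')
manip.servo_line(P(p,[-.042,-.072,.117])[0],vel=.08)
manip.servo_line(P(p,[-.042,-.072,.22])[0],vel=.15)
s=get_state(); q=s['qpos'].copy(); 
manip.servo_line(P(p,[-.10,-.20,.27])[0],vel=.15)
s=get_state(); print(s['t'],s['contact_force'],s['eef_pos'])
for c in ['side','top','wrist']:
    im=vision.snapshot(c); cv2.imwrite(f'pics/{c}4.png',im[:,:,::-1])
    if c!='wrist':
      for n in ['lever_grip','start_top','bleed_top','spice_a','small_bowl','bone_tweezers']:
        for r in vision.silhouettes(c,n)[:1]: print(c,n,round(r['conf'],2),r['extent'])
print(get_state()['t'])
cv2.imwrite('pics/z4.png',np.vstack([np.hstack([cv2.resize(cv2.imread('pics/side4.png')[200:350,210:410],(400,300)),cv2.resize(cv2.imread('pics/top4.png')[170:365,220:480],(400,300))]),np.hstack([cv2.resize(cv2.imread('pics/wrist4.png'),(400,300)),cv2.resize(cv2.imread('pics/side3.png')[200:350,210:410],(400,300))])]))
E
```

```text
18.8 [-0.51889275  0.40367035  0.64229286] [ 0.51165458 -0.24648557  0.26941847]
side start_top 0.64 [272.1, 286.2, 290.5, 303.2]
side spice_a 0.58 [378.1, 246.7, 405.9, 305.3]
side small_bowl 0.94 [328.0, 220.9, 375.7, 257.9]
side bone_tweezers 0.57 [176.5, 321.9, 245.4, 335.1]
top lever_grip 0.55 [280.7, 269.7, 308.5, 286.1]
top start_top 0.72 [363.1, 287.5, 381.1, 309.0]
top bleed_top 0.65 [250.9, 232.3, 401.1, 353.6]
top spice_a 0.57 [333.5, 174.1, 359.3, 209.4]
top small_bowl 0.75 [313.8, 314.7, 324.7, 322.0]
top bone_tweezers 0.58 [360.1, 335.7, 367.1, 396.8]
19.55
```

View pics/z4.png

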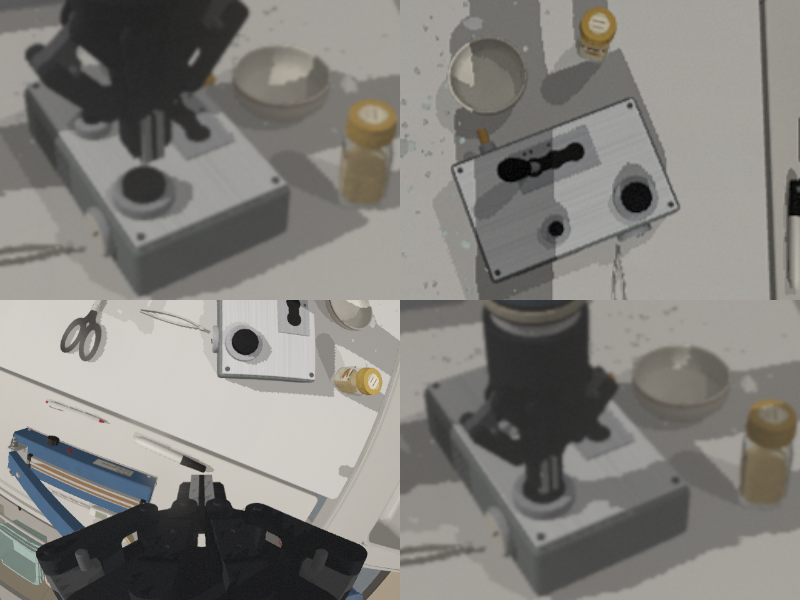

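```bash
python3 -c "
from cell import job,get_state
job.sign_off(); print(get_state()['t'])"
```

```text
the job is handed in; nothing more can be done
the job is handed in; nothing more can be done
```

The lever is at its second stop, the start button was pressed fully and released, and the job is handed in. The clock read 19.6 s just before sign-off, against the 45 s limit.

**Lever:** I pushed it with closed, vertical fingers over both crests. Each showed as a rise and then a drop in force. It met the solid stop at 5.7 N. After I backed off, the wrist picture and the last top picture both showed it staying in the lobe with two punch marks. In the top picture it was at about (295, 278), where 0.9 rad should put it at (295, 280).

**Start button:** After that I pressed it about 6 mm, until it stopped solidly at about 19 N. I then withdrew until the robot was touching nothing. In the pictures the button looks up again.

**Surroundings:** The jar, bowl and tweezers show where they were before, and I never moved the fingers over the small button.

**Disagreements in the checks:**
- The button was first felt about 3–4 mm higher than the stated 88 mm, which I put down to an offset in fingertip height or calibration.
- The second crest read only about 2.4 N, because I sampled force only between steps.
- My pump fit left corner errors of up to about 5 pixels, though the buttons fitted within about 2.
- The network mislabelled a few things, for example calling the small button the bowl in the last top picture. For those I relied on the picture itself.

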